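Sort the sample tubes into their colour stands, urgent one first

TASK

Stand each of the three sample tubes upright in the stand whose ring has the colour of its cap, one at a time: the urgent red one first, then the yellow, then the white. Let go of them all, and do not knock or shift the two dropper bottles and the timer standing among them.

Things in the scene. Friction and masses are not known exactly. Their poses are not given: they have to be found in the camera images.
- tube_red_center (a point): self-standing sample tube with a red screw cap, upright on the table, 66 mm tall: round body 15.6 mm across, cap 19.6 mm across over the top 14 mm; loose, 11 to 21 g, tips easily. This point is its centre, 33 mm above its foot; z runs up along the tube. It is round, so any grasp yaw will do; hold it at the cap (about 54 mm above the foot), which keeps the gripper above its neighbours.
- tube_yellow_center (a point): self-standing sample tube with a yellow screw cap, upright on the table, 66 mm tall: round body 15.6 mm across, cap 19.6 mm across over the top 14 mm; loose, 11 to 21 g, tips easily. This point is its centre, 33 mm above its foot; z runs up along the tube. It is round, so any grasp yaw will do; hold it at the cap (about 54 mm above the foot), which keeps the gripper above its neighbours.
- tube_white_center (a point): self-standing sample tube with a white screw cap, upright on the table, 66 mm tall: round body 15.6 mm across, cap 19.6 mm across over the top 14 mm; loose, 11 to 21 g, tips easily. This point is its centre, 33 mm above its foot; z runs up along the tube. It is round, so any grasp yaw will do; hold it at the cap (about 54 mm above the foot), which keeps the gripper above its neighbours.
- stand_red: single-tube stand: a dark round metal base plate 68 mm across with a low red plastic ring on it. The ring is 50 mm across outside and 40 mm inside, its rim 16 mm above the table; inside it the tube stands on the flat plate, 5 mm above the table. Fixed in place. Origin: centre of the underside, on the table; z up.
- stand_yellow: single-tube stand: a dark round metal base plate 68 mm across with a low yellow plastic ring on it. The ring is 50 mm across outside and 40 mm inside, its rim 16 mm above the table; inside it the tube stands on the flat plate, 5 mm above the table. Fixed in place. Origin: centre of the underside, on the table; z up.
- stand_white: single-tube stand: a dark round metal base plate 68 mm across with a low white plastic ring on it. The ring is 50 mm across outside and 40 mm inside, its rim 16 mm above the table; inside it the tube stands on the flat plate, 5 mm above the table. Fixed in place. Origin: centre of the underside, on the table; z up.
- bottle_clear_center (a point): dropper bottle with a white body, blue band and a white nozzle, 27 mm across, 84 mm tall, standing on the table; not to be moved. This point is its centre, 42 mm above its foot; z up.
- bottle_amber_center (a point): dropper bottle with an amber-yellow body, blue band and a white nozzle, 27 mm across, 84 mm tall, standing on the table; not to be moved. This point is its centre, 42 mm above its foot; z up.
- bench_timer_center (a point): bench timer lying flat, off-white with a small display and three buttons, 62 x 67 x 20 mm; not to be moved. This point is its centre, 10 mm above the table; z up, x along its 62 mm side.
Mind the look-alikes: they are no part of the job. What is meant by the part that bears tube_red_center is not turquoise, and is the smaller of those in its own colour.

How it is judged:
On the way, in this order (a step that is already met when the one before it is completed fails the run):
1. the red-capped tube stands released and upright in the red stand (horizontal distance between tube_red_center and stand_red below 0.014 m and z of tube_red_center in the frame of stand_red between 0.034 and 0.042 m and angle between tube_red_center's own z axis and vertical below 0.12 rad and contact force between the fingers and tube_red below 0.1 N), for 0.2 s.
2. the yellow-capped tube stands released and upright in the yellow stand, with the red one still in place (all of step 1 and horizontal distance between tube_yellow_center and stand_yellow below 0.014 m and z of tube_yellow_center in the frame of stand_yellow between 0.034 and 0.042 m and angle between tube_yellow_center's own z axis and vertical below 0.12 rad and contact force between the fingers and tube_yellow below 0.1 N), for 0.2 s.
3. the white-capped tube stands released and upright in the white stand, with the red and yellow one still in place (all of step 2 and horizontal distance between tube_white_center and stand_white below 0.014 m and z of tube_white_center in the frame of stand_white between 0.034 and 0.042 m and angle between tube_white_center's own z axis and vertical below 0.12 rad and contact force between the fingers and tube_white below 0.1 N), for 0.2 s.
At the end, for the whole second after the job is handed in: Each tube stands on the base plate inside the ring of its own colour (within 14 mm of the stand's axis, centre 34 to 42 mm above the stand's underside, leaning less than 0.12 rad), released and at rest (all of step 3 and linear speed of each of tube_red, tube_yellow, tube_white below 0.02 m/s); the robot touches nothing.
It fails at once if the white dropper bottle is shifted by more than 20 mm or tipped (distance of bottle_clear_center from where it was at the start of the episode above 0.02 m or angle between bottle_clear_center's own z axis and vertical above 0.3 rad).
It fails at once if the amber dropper bottle is shifted by more than 20 mm or tipped (distance of bottle_amber_center from where it was at the start of the episode above 0.02 m or angle between bottle_amber_center's own z axis and vertical above 0.3 rad).
It fails at once if the timer is shifted by more than 20 mm or tipped (distance of bench_timer_center from where it was at the start of the episode above 0.02 m or angle between bench_timer_center's own z axis and vertical above 0.3 rad).
It also fails if it takes over 83 s, if anything falls off the work surface, if the arm or the gripper's body presses on something with over 40 N, if the wrist force passes 120 N, or if a joint passes its speed limit or range.

ROBOT

A 6-joint arm with a two-finger parallel gripper is mounted at the origin on a cart in front of the work surface, level with it; the furniture and walls round the work are solid. World frame = base frame: x ahead of the robot, y to its left, z up, the work surface at z = 0. Lengths are in m, angles in rad, forces in N, time in s.
With the tool pointing down it reaches from about 0.35 to 0.975 m from the base axis. Payload 4.9 kg.
Tool frame: the origin (TCP) lies at the very end of the fingers, on their centre line; the grasp point (between the pads) lies 19 mm behind it; z points along the fingers, y is the line along which they close (so a half turn about z gives the same grasp; the last joint's range is limited). The gripper opens to 85 mm and grips with 20 to 120 N. Pads are 22 mm wide; open, the fingers measure 114 mm over their backs; the gripper's body (76 mm by 85 mm) begins 54 mm behind the grasp point. The pads swing forward as they close: fully open they stand 13 mm farther back than shut.
Start: joints at [1.207, 0.053, 1.613, -0, 1.476, -0.119], TCP at [0.151, 0.606, 0.203] pointing down, gripper open.
Joint ranges: [-3.01, 3.01], [-1.01, 2.22], [0.06, 2.58], [-1.02, 4.17], [0.09, 2.62], [-3.14, 3.14]. Speed limits (rad/s): [2.57, 2.57, 3.14, 3.14, 3.14, 3.14].

INTERFACE

Orientations are given as a rotation vector (axis times angle).
In Python, from station import ctrl gives the robot as it stands. The module is installed in compiled form; this text tells all that it offers.
- The arm moves only by the tool jog_arm, never from a script. Its argument "steps" is a list of rows, each an object with "delta_rot": the turn, a rotation vector about the tool's x, y, z in degrees, a list of three; "linear": the shift along the tool's x, y, z in m, a list of three; "grip": the finger opening in m, from 0 to 0.0854. In form: [{"delta_rot": [rx, ry, rz], "linear": [x, y, z], "grip": grip}, ...]. A call has 1 to 10 rows; each row shifts and turns the commanded pose from where the row before left it, along the tool's axes as they then stand; what a row does not reach is not made up. A row lasts 1/10 s, in which the tool goes at most 50 mm and 8.59 degrees, less where a joint would pass 70% of its speed; a pose out of reach is approached as far as the arm can. A call with a gripper value outside its range is refused whole. The fingers move at their own pace and stop on an object; "newtons" is the grip in N (left out, the last holds). Time passes only in rows, so rows that do not move let the fingers close. It gives the time, the measured TCP pose, the force, the opening and the grip force at its end, in the units of the state.
- ctrl.get_obs(): the state, without advancing time (a new reading comes with each control period).
- ctrl.get_image(name): name is "scene" or "top" or "wrist"; returns (picture, depth): 400x640x3 uint8, red, green, blue; 400x640 float32, m along the optical axis (not along the pixel's ray), 0 where there is no reading.
- ctrl.camera_info(name): a dict with "camera_matrix" (3x3 intrinsics, pixels), "R" (3x3) and "t" (3): a world point X has camera coordinates R X + t; the wrist camera has in their place "T_tool_cam" (4x4, takes a point from camera to tool coordinates, whose origin is the TCP and whose axes are the flange's). Camera axes: x right, y down, z forward; pixel columns grow to the right and rows downward; lengths in m; the calibration is good to about 2 mm. A picture is of the moment at which its call begins: read the wrist's pose just before it. camera_info takes no time and is no camera call.
- ctrl.finish_job(): hands the job in; it is judged then, once.
The state is a dict: "t": time; "q": joint angles; "dq": joint speeds; "effort": joint torques, N m; "tool_pos": TCP position; "tool_rot": TCP orientation; "contact_force": force on the tool from outside, world axes, zero at the start; "wrist_torque": the same for the moment, N m; "opening": finger opening in m; "grip_force": force on a finger pad.
Only numpy, scipy, OpenCV 4.12 (cv2) and the standard library are available. Lean on these libraries where they do the work, as an engineer would, in place of code of your own. Each camera call takes 0.05 s, during which the arm holds its last target. There are 200 camera calls.

## Working session

There is one attempt and no reset: what is moved stays moved. The work goes in short steps, Python scripts to look and compute and a tool call to move; the robot and the scene stay as the last step left them, time stands still between calls to the robot, and variables do not carry over. Pictures are saved under pics/ and viewed, at most 14 in all, crops included, and the job is handed in when it is done.

Besides the shell and the picture viewer there is one more tool, called after "Call:" as name(argument=value, ...) on one line, values as JSON. jog_arm: Moves the arm, as the interface text tells. Its arguments: {"type":"object","properties":{"steps":{"type":"array"},"newtons":{"type":"number"}},"required":["steps"]}

```bash
mkdir -p pics; ls; python3 - <<'E'
from station import ctrl
import cv2,numpy as np
o=ctrl.get_obs();print(o)
for n in("top","scene"):
    p,d=ctrl.get_image(n);np.savez(f"pics/{n}0.npz",p=p,d=d);cv2.imwrite(f"pics/{n}0.png",p[...,::-1]);print(n,ctrl.camera_info(n))
print(ctrl.camera_info("wrist"))
E
```

```text
pics
{'t': 0.0, 'q': array([ 1.20699752e+00,  5.33399188e-02,  1.61430153e+00,  1.84250762e-05,
        1.47595725e+00, -1.19021247e-01]), 'dq': array([-0.00066811,  0.00127492,  0.00069835, -0.00042885,  0.00088122,
        0.00083431]), 'effort': array([-1.75155146e-03, -3.93661094e+01, -3.70183611e+01, -1.90007281e-04,
        6.93278213e-03,  2.87763434e-06]), 'tool_pos': array([0.15122976, 0.60573737, 0.20186906]), 'tool_rot': array([-3.83478366e-01, -3.11759754e+00,  3.05235013e-03]), 'contact_force': array([ 0.74889347, -0.12217074, -0.22751857]), 'wrist_torque': array([0.01645764, 0.0019832 , 0.0011899 ]), 'grip_force': 0.0, 'opening': 0.08533227354014189}
top {'camera_matrix': array([[424.54714631,   0.        , 323.61531517],
       [  0.        , 424.54714631, 199.02002547],
       [  0.        ,   0.        ,   1.        ]]), 'R': array([[-0.02862496, -0.99941234, -0.01885717],
       [-0.98486077,  0.03142475, -0.17047507],
       [ 0.17096747,  0.01369185, -0.98518153]]), 't': array([0.03899231, 0.51138752, 0.90838357])}
scene {'camera_matrix': array([[491.10751872,   0
[... 162 characters left out ...]
81082,  0.01777408],
       [-0.46829413, -0.52920697, -0.7075596 ],
       [ 0.4875826 ,  0.51304942, -0.70643011]]), 't': array([-0.38544858,  0.2852875 ,  0.77585363])}
{'camera_matrix': array([[322.68673087,   0.        , 317.57441341],
       [  0.        , 322.68673087, 201.33995819],
       [  0.        ,   0.        ,   1.        ]]), 'T_tool_cam': array([[ 9.58442890e-04, -9.48097831e-01, -3.17977332e-01,
         8.14627544e-02],
       [ 9.99999485e-01,  1.01497606e-03, -1.21210047e-05,
         4.55909953e-04],
       [ 3.34231278e-04, -3.17977157e-01,  9.48098316e-01,
        -1.71019950e-01],
       [ 0.00000000e+00,  0.00000000e+00,  0.00000000e+00,
         1.00000000e+00]])}
```

View pics/top0.png

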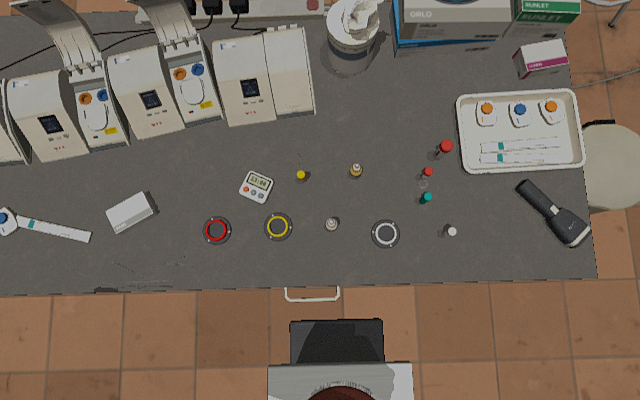

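View pics/scene0.png

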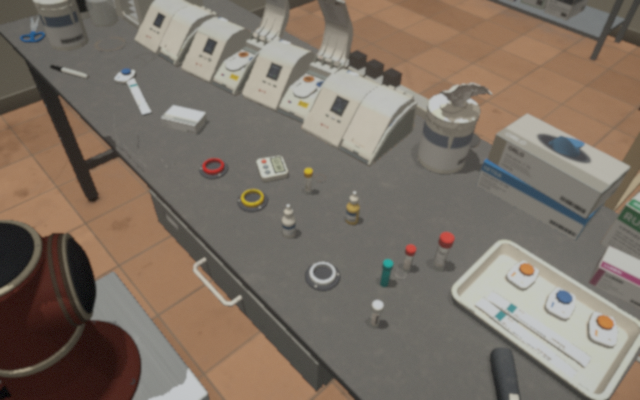

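Top view: large red-capped tube at (446,147), small red-capped at (428,171), turquoise at (427,197). The small red one fits: it is the smaller of the red ones and not turquoise. I'll confirm this in a crop and measure everything.

```bash
cat > h.py <<'E'
import numpy as np,cv2
from scipy.spatial.transform import Rotation as Ro
from station import ctrl
def pose(name,obs=None):
    c=ctrl.camera_info(name);K=c["camera_matrix"]
    if name!="wrist": return K,c["R"].T,-c["R"].T@c["t"]
    T=c["T_tool_cam"];Rt=Ro.from_rotvec(obs["tool_rot"]).as_matrix()
    return K,Rt@T[:3,:3],Rt@T[:3,3]+obs["tool_pos"]
def ray(u,v,z,P):
    K,R,o=P;d=R@np.linalg.solve(K,[u,v,1.]);return o+d*(z-o[2])/d[2]
def blobs(p,col,amin=8):
    h=cv2.cvtColor(p,cv2.COLOR_RGB2HSV);H,S,V=[h[...,i].astype(int) for i in range(3)]
    m={"red":((H<8)|(H>172))&(S>150)&(V>80),"yellow":(abs(H-27)<6)&(S>140)&(V>90),"white":(S<50)&(V>150),"teal":(abs(H-88)<8)&(S>120)}[col]
    n,l,s,c=cv2.connectedComponentsWithStats(m.astype(np.uint8))
    return [(*c[i],*s[i]) for i in range(1,n) if s[i][4]>=amin]
E
python3 - <<'E'
from h import *
a=np.load("pics/top0.npz")["p"];b=np.load("pics/scene0.npz")["p"]
P=pose("top");r=[190,130,490,265]
c1=cv2.resize(a[130:265,190:490],None,fx=2.6,fy=2.6,interpolation=2)
c2=cv2.resize(b[215:335,350:475],None,fx=2,fy=2,interpolation=2)
w=np.zeros((c1.shape[0]+240,780,3),np.uint8);w[:c1.shape[0]]=c1[:,:780];w[c1.shape[0]:,:250]=c2
cv2.imwrite("pics/crop0.png",w[...,::-1])
for col in("red","yellow","white","teal"):
    for x in blobs(a,col):
        if 190<x[0]<490 and 130<x[1]<265: print(col,np.round(x,1),"z.066",ray(x[0],x[1],.062,P)[:2].round(4),"z.016",ray(x[0],x[1],.016,P)[:2].round(4))
for n,u,v,z in(("timer",256,187,.02),("clear",331,224,.08),("amber",356,170,.08)): print(n,ray(u,v,z,P).round(3))
E
```

```text
red [446.3 145.2 441.  140.   12.   12.  114. ] z.066 [ 0.6226 -0.2548] z.016 [ 0.6363 -0.2681]
red [428.2 170.7 424.  167.    9.    9.   59. ] z.066 [ 0.5655 -0.2103] z.016 [ 0.5763 -0.2213]
red [246.  188.6 244.  187.    5.    4.   14. ] z.066 [0.5381 0.1947] z.016 [0.5475 0.2039]
red [215.6 230.3 205.  220.   22.   21.  158. ] z.066 [0.4475 0.2612] z.016 [0.4524 0.2737]
yellow [300.4 174.  297.  170.    8.    9.   56. ] z.066 [0.5673 0.0733] z.016 [0.5782 0.0764]
yellow [277.2 226.4 267.  216.   21.   21.  145. ] z.066 [0.4519 0.1261] z.016 [0.457  0.1319]
white [355.5 167.6 353.  165.    7.    6.   19. ] z.066 [ 0.578  -0.0497] z.016 [ 0.5894 -0.0527]
white [254.6 189.4 239.  171.   34.   33.  342. ] z.066 [0.5358 0.1755] z.016 [0.5451 0.1838]
white [258.4 181.4 248.  174.   21.   15.   95. ] z.066 [0.5537 0.1672] z.016 [0.5639 0.175 ]
white [330.4 224.2 326.  219.   10.   11.   44. ] z.066 [0.453 0.01 ] z.016 [0.4582 0.01  ]
white [385.5 233.3 375.  223.   22.   21.  123. ] z.066 [ 0.4296 -0.1085] z.016 [ 0.4336 -0.1144]
white [451.7 231.  448.  227.    8.    9.   53. ] z.066 [ 0.4304 -0.2515] z.016 [ 0.4344 -0.2646]
teal [425.6 197.4 419.  192.   13.   12.   94. ] z.066 [ 0.5057 -0.2003] z.016 [ 0.5135 -0.2109]
timer [0.55 0.18 0.02]
clear [0.452 0.009 0.08 ]
amber [ 0.568 -0.049  0.08 ]
```

View pics/crop0.png

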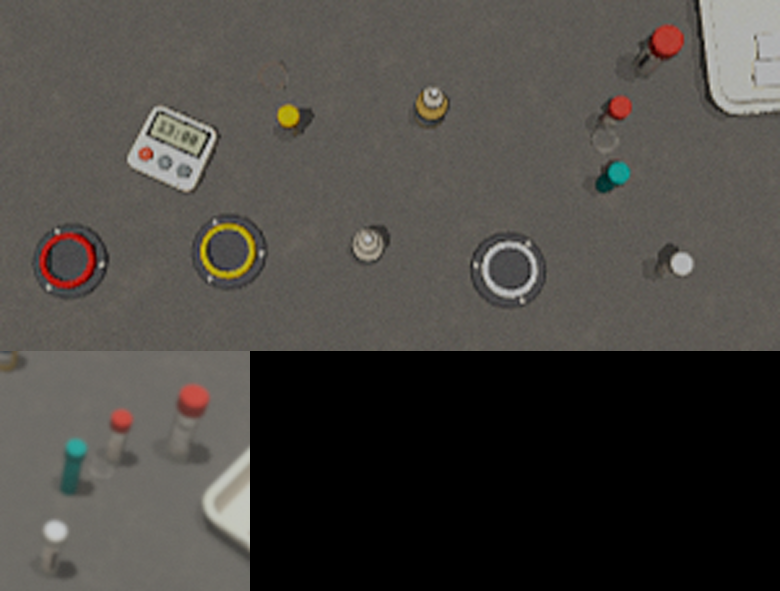

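The crop shows the small red-capped tube (top px 428,171) clearly smaller than the big red (446,145), with the turquoise tube beside it. The target is confirmed. I'll go past the stands first for a closer wrist look.

Call:
jog_arm(steps=[{"linear":[-0.037,-0.03,0],"delta_rot":[0,0,0],"grip":0.05},{"linear":[-0.037,-0.03,0],"delta_rot":[0,0,0],"grip":0.05},{"linear":[-0.037,-0.03,0],"delta_rot":[0,0,0],"grip":0.05},{"linear":[-0.037,-0.03,0],"delta_rot":[0,0,0],"grip":0.05},{"linear":[-0.037,-0.03,0],"delta_rot":[0,0,0],"grip":0.05},{"linear":[-0.037,-0.03,0],"delta_rot":[0,0,0],"grip":0.05},{"linear":[-0.037,-0.03,0],"delta_rot":[0,0,0],"grip":0.05},{"linear":[-0.037,-0.03,0],"delta_rot":[0,0,0],"grip":0.05},{"linear":[-0.037,-0.03,0],"delta_rot":[0,0,0],"grip":0.05},{"linear":[0,0,0],"delta_rot":[0,0,0],"grip":0.05}])

```text
t: 1.1
tool_pos: [0.4115, 0.2597, 0.2027]
tool_rot: [0.395, 3.116, -0.003]
contact_force: [-0.2, 0.3, -0.3]
opening: 0.05
grip_force: 0.0
```

```bash
cat > look.py <<'E'
from h import *
import sys
def look(name):
    o=ctrl.get_obs();p,d=ctrl.get_image("wrist");cv2.imwrite(f"pics/{name}.png",p[...,::-1]);P=pose("wrist",o)
    print(o["t"],o["tool_pos"].round(4))
    for col in("red","yellow","white"):
        for x in blobs(p,col,150):
            # ring: bbox centre at z .016 ; cap: bbox/centroid at z .066
            u,v=x[2]+x[4]/2-.5,x[3]+x[5]/2-.5
            print(col,np.round(x,0).astype(int),"cap.066",ray(x[0],x[1],.066,P)[:2].round(4),"ring.016",ray(u,v,.016,P)[:2].round(4))
look(sys.argv[1])
E
python3 look.py w1
```

```text
1.1 [0.4115 0.2597 0.2027]
red [339 199 318 179  42  41 613] cap.066 [0.435  0.2756] ring.016 [0.4522 0.2745]
yellow [226 229 206 210  41  40 647] cap.066 [0.4387 0.1552] ring.016 [0.4563 0.1343]
yellow [570 334 556 325  29  19 313] cap.066 [0.6638 0.4991] ring.016 [0.7174 0.5343]
white [152 106 105  88 101  50 697] cap.066 [0.3058 0.1308] ring.016 [0.3085 0.1064]
white [617 130 592 118  48  23 994] cap.066 [0.4335 0.543 ] ring.016 [0.4489 0.5841]
white [ 519  199  468  153  101   91 4359] cap.066 [0.48   0.4504] ring.016 [0.5028 0.4772]
white [ 34 257  12 241  42  36 494] cap.066 [ 0.4187 -0.0548] ring.016 [ 0.4337 -0.1126]
white [118 262 105 253  24  22 292] cap.066 [0.4464 0.0288] ring.016 [ 0.4661 -0.0142]
white [291 283 264 264  50  48 899] cap.066 [0.5173 0.2026] ring.016 [0.5529 0.1849]
white [101 277  91 269  21  19 216] cap.066 [0.4589 0.0035] ring.016 [ 0.4804 -0.0425]
white [ 628  295  606  272   34   58 1028] cap.066 [0.6252 0.5615] ring.016 [0.6792 0.6008]
white [286 298 265 289  38  19 336] cap.066 [0.5347 0.1916] ring.016 [0.5665 0.1743]
white [ 592  344  529  293  111  107 6022] cap.066 [0.6845 0.5243] ring.016 [0.7429 0.5528]
white [518 336 501 322  36  36 365] cap.066 [0.6509 0.4399] ring.016 [0.7095 0.4663]
white [440 387 427 368  36  32 688] cap.066 [0.7066 0.3421] ring.016 [0.7628 0.3586]
```

View pics/w1.png

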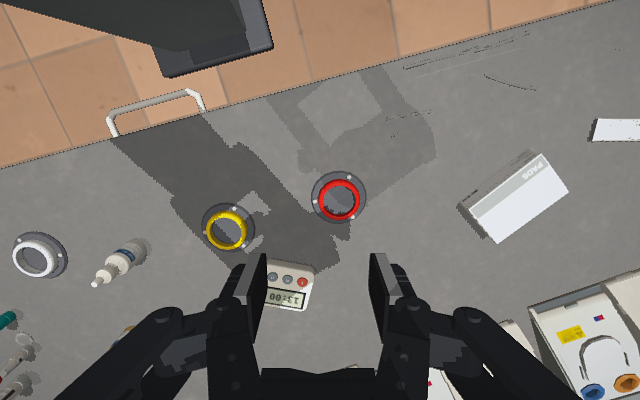

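Wrist view: red ring at (339,199), yellow (226,229), white (34,257), timer at (290,285). The stand positions agree with the top view to within 3 mm. Next I go to hover above the red tube.

Call:
jog_arm(steps=[{"linear":[-0.026,-0.041,0.005],"delta_rot":[0,0,0],"grip":0.05},{"linear":[-0.026,-0.041,0.005],"delta_rot":[0,0,0],"grip":0.05},{"linear":[-0.026,-0.041,0.005],"delta_rot":[0,0,0],"grip":0.05},{"linear":[-0.026,-0.041,0.005],"delta_rot":[0,0,0],"grip":0.05},{"linear":[-0.026,-0.041,0.005],"delta_rot":[0,0,0],"grip":0.05},{"linear":[-0.026,-0.041,0.005],"delta_rot":[0,0,0],"grip":0.05},{"linear":[-0.026,-0.041,0.005],"delta_rot":[0,0,0],"grip":0.05},{"linear":[-0.026,-0.041,0.005],"delta_rot":[0,0,0],"grip":0.05},{"linear":[-0.026,-0.041,0.005],"delta_rot":[0,0,0],"grip":0.05},{"linear":[0,0,0],"delta_rot":[0,0,0],"grip":0.05}])

```text
t: 2.15
tool_pos: [0.5473, -0.154, 0.1566]
tool_rot: [-0.389, -3.116, 0.001]
contact_force: [0.5, -0.1, 0.1]
opening: 0.0497
grip_force: 0.0
```

```bash
python3 look.py w2
```

```text
2.15 [ 0.5473 -0.154   0.1566]
red [261 226 250 215  23  23 411] cap.066 [ 0.5635 -0.2088] ring.016 [ 0.5814 -0.2233]
yellow [605  20 587   0  53  34 606] cap.066 [0.4705 0.0793] ring.016 [0.4698 0.1262]
yellow [591 151 576 140  29  23 463] cap.066 [0.5656 0.0708] ring.016 [0.5842 0.1088]
white [501  22 494  13  21  22 191] cap.066 [0.4535 0.0068] ring.016 [0.4524 0.0356]
white [483  22 473  14  25  20 204] cap.066 [ 0.4503 -0.0062] ring.016 [0.4484 0.0198]
white [317  46 302  20  42  59 495] cap.066 [ 0.4363 -0.1261] ring.016 [ 0.4335 -0.1205]
white [156  83 144  70  25  27 497] cap.066 [ 0.4308 -0.2511] ring.016 [ 0.4238 -0.2738]
white [633 112 626  89  14  40 249] cap.066 [0.5426 0.1025] ring.016 [0.5529 0.1465]
white [444 201 434 192  21  20 242] cap.066 [ 0.5795 -0.0502] ring.016 [ 0.6012 -0.0345]
white [   89   309     0   237   213   163 18210] cap.066 [ 0.6055 -0.3956] ring.016 [ 0.6477 -0.432 ]
white [630 272 612 256  28  43 603] cap.066 [0.6904 0.1074] ring.016 [0.738  0.1487]
white [ 595  335  522  273  118  127 9771] cap.066 [0.7555 0.0774] ring.016 [0.8082 0.101 ]
white [196 379 181 368  27  22 328] cap.066 [ 0.7123 -0.3265] ring.016 [ 0.7577 -0.3659]
```

View pics/w2.png

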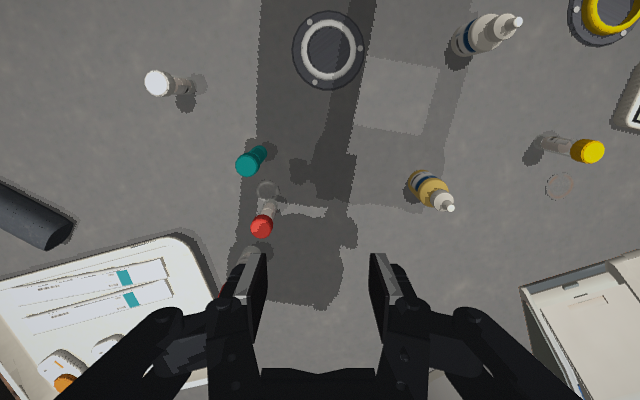

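Wrist view: red cap at (261,226), turquoise (250,160), white cap (156,83), yellow cap (591,151), white ring (329,50). Red tube is at (0.5645, -0.2095). I'll align with it and start down.

Call:
jog_arm(steps=[{"linear":[-0.015,-0.025,0],"delta_rot":[0,0,0],"grip":0.05},{"linear":[-0.015,-0.025,0],"delta_rot":[0,0,0],"grip":0.05},{"linear":[0,0,0.03],"delta_rot":[0,0,0],"grip":0.05},{"linear":[0,0,0.03],"delta_rot":[0,0,0],"grip":0.05},{"linear":[0,0,0],"delta_rot":[0,0,0],"grip":0.05},{"linear":[0,0,0],"delta_rot":[0,0,0],"grip":0.05}])

```text
t: 2.8
tool_pos: [0.5635, -0.2048, 0.0979]
tool_rot: [-0.38, -3.117, -0.001]
contact_force: [1.2, -0.1, 0.5]
opening: 0.0498
grip_force: 0.0
```

```bash
python3 look.py w3 | grep -E "red|^[0-9]"
```

```text
2.8 [ 0.5635 -0.2048  0.0979]
red [310 222 296 207  28  30 669] cap.066 [ 0.5634 -0.2097] ring.016 [ 0.5826 -0.216 ]
red [ 276  313  258  289   36   46 1239] cap.066 [ 0.6285 -0.2522] ring.016 [ 0.6626 -0.2692]
```

View pics/w3.png

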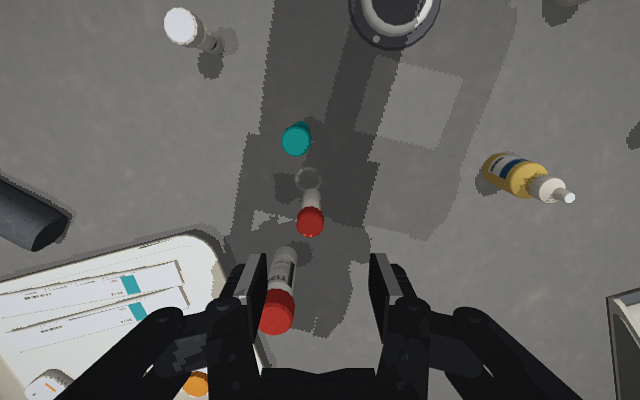

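Red cap sits at (310,222), 5 mm off-centre. The big red at (276,313) is clear of the left finger, and at about 85 mm tall it is below the gripper body. I'll correct, go down and grip.

Call:
jog_arm(steps=[{"linear":[-0.001,-0.005,0.003],"delta_rot":[0,0,0],"grip":0.05},{"linear":[0,0,0.02],"delta_rot":[0,0,0],"grip":0.05},{"linear":[0,0,0.02],"delta_rot":[0,0,0],"grip":0.05},{"linear":[0,0,0.02],"delta_rot":[0,0,0],"grip":0.05},{"linear":[0,0,0],"delta_rot":[0,0,0],"grip":0.05},{"linear":[0,0,0],"delta_rot":[0,0,0],"grip":0.015},{"linear":[0,0,0],"delta_rot":[0,0,0],"grip":0.015},{"linear":[0,0,0],"delta_rot":[0,0,0],"grip":0.015},{"linear":[0,0,0],"delta_rot":[0,0,0],"grip":0.015},{"linear":[0,0,0],"delta_rot":[0,0,0],"grip":0.015}], newtons=25)

```text
t: 3.85
tool_pos: [0.5652, -0.2129, 0.0378]
tool_rot: [0.383, 3.114, -0.003]
contact_force: [-0.1, -0.5, 6.3]
opening: 0.015
grip_force: 3.2
```

```bash
python3 look.py w4 | grep -E "red|^[0-9]"; python3 - <<'E'
from h import *
p,d=ctrl.get_image("scene");a=cv2.imread("pics/w4.png")
cv2.imwrite("pics/s4.png",np.hstack([cv2.resize(p[160:340,320:500,::-1],(400,400)),a[0:400,120:520]]))
print(ctrl.get_obs())
E
```

```text
3.85 [ 0.5652 -0.2129  0.0378]
red [312 258 294 239  34  42 938] cap.066 [ 0.5609 -0.214 ] ring.016 [ 0.5879 -0.223 ]
{'t': 3.95, 'q': array([-4.83351171e-01,  1.56232866e-01,  1.79206827e+00, -3.00317060e-04,
        1.18879298e+00, -1.80929360e+00]), 'dq': array([ 0.00051963,  0.00043422, -0.00070039,  0.00025856, -0.00099391,
        0.00135033]), 'effort': array([ 2.31662448e-01, -3.59472048e+01, -2.95653123e+01,  1.52054694e-01,
       -3.35147185e-02, -4.13401058e-04]), 'tool_pos': array([ 0.5651887 , -0.21295191,  0.03773783]), 'tool_rot': array([ 3.82980081e-01,  3.11401894e+00, -2.90148623e-03]), 'contact_force': array([-0.55246872,  0.06275397,  6.37972597]), 'wrist_torque': array([-0.12762109,  0.00592044, -0.01312041]), 'grip_force': 3.224434865078365, 'opening': 0.014998831296837557}
```

View pics/s4.png

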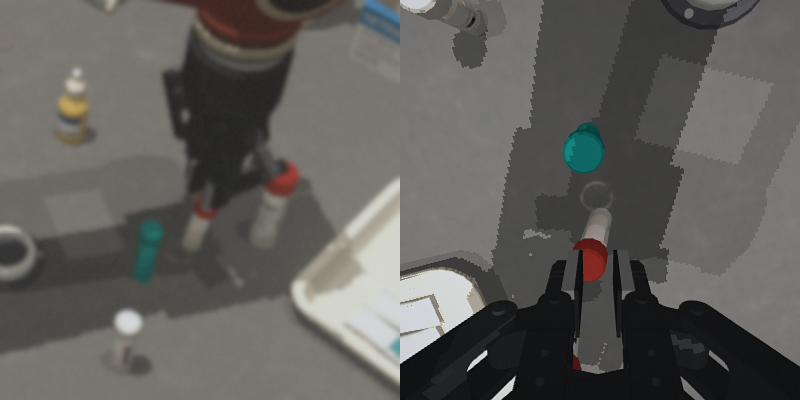

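```bash
python3 - <<'E'
import cv2
a=cv2.imread("pics/w4.png");cv2.imwrite("pics/w4z.png",cv2.resize(a[190:390,220:420],(600,600),interpolation=2))
E
```

```text
(no output)
```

View pics/w4z.png

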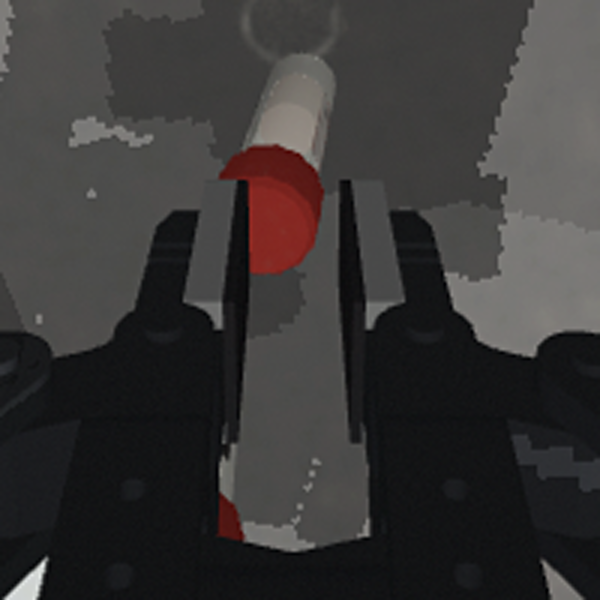

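The enlarged crop shows the finger tips resting on top of the cap rather than around it: tip edge at crop (248,180), cap at (271,232). Going by the finger gap in pixels, the tips end about 30 mm above the stated TCP. I'll check this with wrist depth before lifting off.

```bash
python3 - <<'E'
from h import *
o=ctrl.get_obs();p,d=ctrl.get_image("wrist");K,R,c=pose("wrist",o)
Rt=Ro.from_rotvec(o["tool_rot"]).as_matrix()
for u,v in((298,255),(292,255),(292,270),(290,285),(345,255),(345,270),(350,285),(312,265)):
    z=d[v,u];X=R@(np.linalg.solve(K,[u,v,1.])*z)+c;print(u,v,z.round(4),"world",X.round(4),"tool",(Rt.T@(X-o["tool_pos"])).round(4))
E
```

```text
298 255 0.1498 world [ 0.5531 -0.2188  0.0746] tool [ 0.0102 -0.0086 -0.0369]
292 255 0.1494 world [ 0.5522 -0.2214  0.075 ] tool [ 0.0104 -0.0114 -0.0372]
292 270 0.137 world [ 0.5526 -0.2204  0.0881] tool [ 0.0102 -0.0104 -0.0504]
290 285 0.1261 world [ 0.5524 -0.2203  0.0996] tool [ 0.0104 -0.0103 -0.0619]
345 255 0.1494 world [ 0.5581 -0.1976  0.0749] tool [ 0.0104  0.0132 -0.0373]
345 270 0.1366 world [ 0.5578 -0.1986  0.0884] tool [ 0.0105  0.0121 -0.0507]
350 285 0.126 world [ 0.558  -0.1975  0.0996] tool [ 0.0104  0.0132 -0.0619]
312 265 0.1611 world [ 0.5644 -0.2151  0.0661] tool [ 0.0001 -0.0023 -0.0284]
```

Call:
jog_arm(steps=[{"linear":[0,0,-0.01],"delta_rot":[0,0,0],"grip":0.015},{"linear":[0,0,-0.02],"delta_rot":[0,0,0],"grip":0.015},{"linear":[0,0,-0.01],"delta_rot":[0,0,0],"grip":0.015},{"linear":[0,0,0],"delta_rot":[0,0,0],"grip":0.05},{"linear":[0,0,0],"delta_rot":[0,0,0],"grip":0.05},{"linear":[0,0,0],"delta_rot":[0,0,0],"grip":0.05},{"linear":[0,0,0],"delta_rot":[0,0,0],"grip":0.05}])

```text
t: 4.7
tool_pos: [0.5627, -0.2115, 0.0739]
tool_rot: [-0.383, -3.116, -0.001]
contact_force: [0.6, -0.5, -0.4]
opening: 0.0501
grip_force: 0.0
```

```bash
python3 look.py w5 | grep -E "red|^[0-9]"
```

```text
4.7 [ 0.5627 -0.2115  0.0739]
red [321 230 306 213  31  35 831] cap.066 [ 0.5604 -0.2084] ring.016 [ 0.5814 -0.213 ]
red [ 280  336  258  309   44   53 1823] cap.066 [ 0.6294 -0.254 ] ring.016 [ 0.6689 -0.2715]
```

View pics/w5.png

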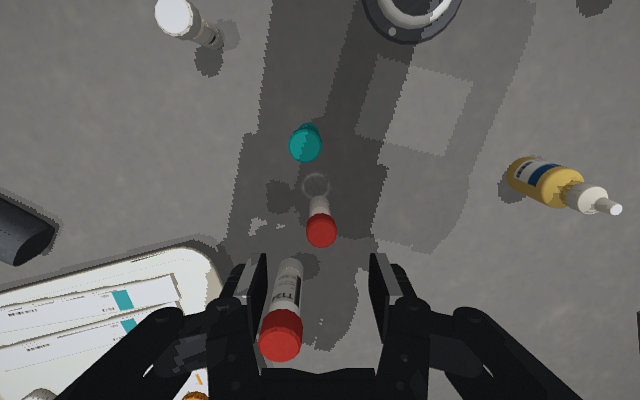

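Wrist depth agrees: the fingertips end 28–30 mm short of the stated TCP, with the cap top correctly at z = 0.066. The red tube still stands at px (321,230), about 3 mm off centre. To hold the cap, the commanded TCP therefore has to go to z ≈ 0.012.

Call:
jog_arm(steps=[{"linear":[0,0.003,0.004],"delta_rot":[0,0,0],"grip":0.05},{"linear":[0,0,0.02],"delta_rot":[0,0,0],"grip":0.05},{"linear":[0,0,0.02],"delta_rot":[0,0,0],"grip":0.05},{"linear":[0,0,0.018],"delta_rot":[0,0,0],"grip":0.05},{"linear":[0,0,0],"delta_rot":[0,0,0],"grip":0.05},{"linear":[0,0,0],"delta_rot":[0,0,0],"grip":0.05}])

```text
t: 5.35
tool_pos: [0.5639, -0.2087, 0.0127]
tool_rot: [-0.383, -3.117, -0.001]
contact_force: [0.4, -0.0, -0.4]
opening: 0.0501
grip_force: 0.0
```

Call:
jog_arm(steps=[{"linear":[0,0,0],"delta_rot":[0,0,0],"grip":0.012},{"linear":[0,0,0],"delta_rot":[0,0,0],"grip":0.012},{"linear":[0,0,0],"delta_rot":[0,0,0],"grip":0.012},{"linear":[0,0,0],"delta_rot":[0,0,0],"grip":0.012},{"linear":[0,0,0],"delta_rot":[0,0,0],"grip":0.012}], newtons=25)

```text
t: 5.85
tool_pos: [0.5652, -0.2095, 0.0145]
tool_rot: [0.383, 3.116, -0.001]
contact_force: [0.4, -0.1, 5.3]
opening: 0.0186
grip_force: 24.5
```

Held: opening 18.6 mm, 24.5 N. Next is a straight lift.

Call:
jog_arm(steps=[{"linear":[0,0,-0.01],"delta_rot":[0,0,0],"grip":0.012},{"linear":[0,0,-0.02],"delta_rot":[0,0,0],"grip":0.012},{"linear":[0,0,-0.03],"delta_rot":[0,0,0],"grip":0.012},{"linear":[0,0,-0.03],"delta_rot":[0,0,0],"grip":0.012},{"linear":[0,0,-0.025],"delta_rot":[0,0,0],"grip":0.012},{"linear":[0,0,0],"delta_rot":[0,0,0],"grip":0.012},{"linear":[0,0,0],"delta_rot":[0,0,0],"grip":0.012}])

```text
t: 6.55
tool_pos: [0.5641, -0.209, 0.1284]
tool_rot: [0.384, 3.118, -0.0]
contact_force: [0.1, 0.4, -0.4]
opening: 0.0184
grip_force: 24.5
```

```bash
python3 look.py w6 | grep -E "red|^[0-9]"; python3 - <<'E'
import cv2;a=cv2.imread("pics/w6.png");cv2.imwrite("pics/w6z.png",cv2.resize(a[170:330,220:420],(500,400)))
E
```

```text
6.55 [ 0.5641 -0.209   0.1284]
red [ 318  287  297  262   42   50 1733] cap.066 [ 0.6346 -0.2261] ring.016 [ 0.6661 -0.234 ]
```

View pics/w6z.png

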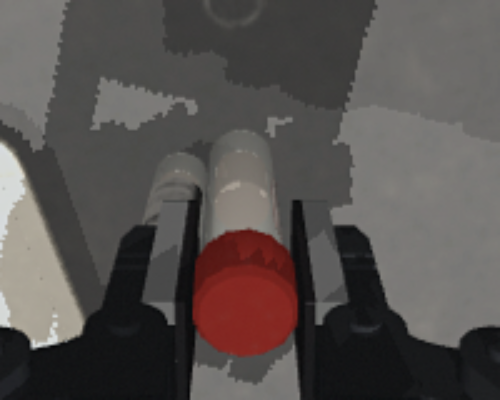

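The red tube is held upright between the pads, with its cap at crop (245,295). Now I carry it to the red stand.

Call:
jog_arm(steps=[{"linear":[0.01,0.0195,0],"delta_rot":[0,0,0],"grip":0.012},{"linear":[0.018,0.036,0],"delta_rot":[0,0,0],"grip":0.012},{"linear":[0.018,0.036,0],"delta_rot":[0,0,0],"grip":0.012},{"linear":[0.018,0.036,0],"delta_rot":[0,0,0],"grip":0.012},{"linear":[0.018,0.036,0],"delta_rot":[0,0,0],"grip":0.012},{"linear":[0.018,0.036,0],"delta_rot":[0,0,0],"grip":0.012},{"linear":[0.018,0.036,0],"delta_rot":[0,0,0],"grip":0.012},{"linear":[0.018,0.036,0],"delta_rot":[0,0,0],"grip":0.012},{"linear":[0.018,0.036,0],"delta_rot":[0,0,0],"grip":0.012},{"linear":[0.018,0.036,0],"delta_rot":[0,0,0],"grip":0.012}])

```text
t: 7.6
tool_pos: [0.4779, 0.168, 0.1262]
tool_rot: [-0.382, -3.115, 0.001]
contact_force: [1.7, -0.5, -0.1]
opening: 0.0181
grip_force: 24.5
```

Call:
jog_arm(steps=[{"linear":[0.018,0.036,0],"delta_rot":[0,0,0],"grip":0.012},{"linear":[0.018,0.036,0],"delta_rot":[0,0,0],"grip":0.012},{"linear":[0.018,0.034,0],"delta_rot":[0,0,0],"grip":0.012},{"linear":[0,0,0],"delta_rot":[0,0,0],"grip":0.012},{"linear":[0,0,0],"delta_rot":[0,0,0],"grip":0.012},{"linear":[0,0,0],"delta_rot":[0,0,0],"grip":0.012}])

```text
t: 8.2
tool_pos: [0.4529, 0.2813, 0.1269]
tool_rot: [-0.384, -3.116, 0.002]
contact_force: [0.0, -0.4, -0.2]
opening: 0.0183
grip_force: 24.5
```

Call:
jog_arm(steps=[{"linear":[0,-0.007,0],"delta_rot":[0,0,0],"grip":0.012},{"linear":[0,0,0.03],"delta_rot":[0,0,0],"grip":0.012},{"linear":[0,0,0.03],"delta_rot":[0,0,0],"grip":0.012},{"linear":[0,0,0.02],"delta_rot":[0,0,0],"grip":0.012},{"linear":[0,0,0.01],"delta_rot":[0,0,0],"grip":0.012},{"linear":[0,0,0],"delta_rot":[0,0,0],"grip":0.012},{"linear":[0,0,0],"delta_rot":[0,0,0],"grip":0.012}])

```text
t: 8.9
tool_pos: [0.453, 0.2749, 0.0391]
tool_rot: [0.385, 3.117, 0.001]
contact_force: [0.2, 1.3, -0.1]
opening: 0.0184
grip_force: 24.5
```

```bash
python3 look.py w7 | grep -E "red|^[0-9]"; python3 - <<'E'
import cv2;a=cv2.imread("pics/w7.png");cv2.imwrite("pics/w7z.png",cv2.resize(a[130:330,220:420],(500,500)))
E
```

```text
8.9 [0.453  0.2749 0.0391]
red [ 317  217  280  188   75   69 1677] cap.066 [0.4283 0.2812] ring.016 [0.4509 0.2755]
red [ 317  287  297  262   42   50 1741] cap.066 [0.4663 0.272 ] ring.016 [0.4979 0.2641]
```

View pics/w7z.png

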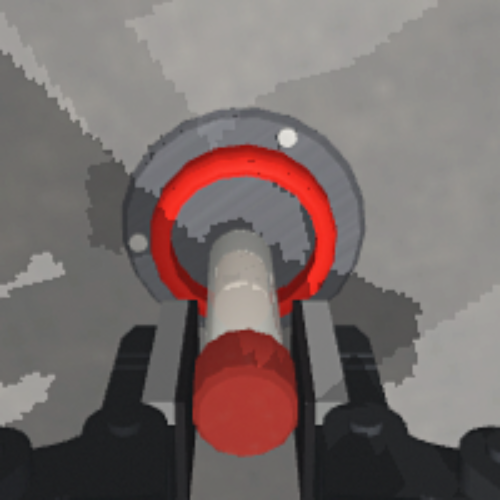

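The tube stands above the middle of the red ring (crop 245,235). I'll lower it.

Call:
jog_arm(steps=[{"linear":[0,0,0.01],"delta_rot":[0,0,0],"grip":0.012},{"linear":[0,0,0.005],"delta_rot":[0,0,0],"grip":0.012},{"linear":[0,0,0.003],"delta_rot":[0,0,0],"grip":0.012},{"linear":[0,0,0],"delta_rot":[0,0,0],"grip":0.012},{"linear":[0,0,0],"delta_rot":[0,0,0],"grip":0.012}])

```text
t: 9.45
tool_pos: [0.4521, 0.2752, 0.0201]
tool_rot: [-0.383, -3.118, 0.0]
contact_force: [-0.0, -0.5, -0.9]
opening: 0.0183
grip_force: 24.6
```

Call:
jog_arm(steps=[{"linear":[0,0,0.001],"delta_rot":[0,0,0],"grip":0.012},{"linear":[0,0,0],"delta_rot":[0,0,0],"grip":0.012},{"linear":[0,0,0],"delta_rot":[0,0,0],"grip":0.012}])

```text
t: 9.75
tool_pos: [0.4525, 0.2752, 0.0195]
tool_rot: [0.383, 3.117, 0.0]
contact_force: [0.2, -1.0, 3.0]
opening: 0.0186
grip_force: 24.7
```

Contact with the plate (3 N). I release slowly and rise.

Call:
jog_arm(steps=[{"linear":[0,0,0],"delta_rot":[0,0,0],"grip":0.024},{"linear":[0,0,0],"delta_rot":[0,0,0],"grip":0.035},{"linear":[0,0,0],"delta_rot":[0,0,0],"grip":0.05},{"linear":[0,0,0],"delta_rot":[0,0,0],"grip":0.05},{"linear":[0,0,0],"delta_rot":[0,0,0],"grip":0.05},{"linear":[0,0,-0.02],"delta_rot":[0,0,0],"grip":0.05},{"linear":[0,0,-0.04],"delta_rot":[0,0,0],"grip":0.05},{"linear":[0,0,-0.04],"delta_rot":[0,0,0],"grip":0.05},{"linear":[0,0,0],"delta_rot":[0,0,0],"grip":0.05},{"linear":[0,0,0],"delta_rot":[0,0,0],"grip":0.05}])

```text
t: 10.75
tool_pos: [0.453, 0.2755, 0.1206]
tool_rot: [0.383, 3.115, 0.002]
contact_force: [-0.4, -0.2, -0.0]
opening: 0.0496
grip_force: 0.0
```

```bash
python3 look.py w8 | grep -E "red|yell|^[0-9]"
```

```text
10.75 [0.453  0.2755 0.1206]
red [ 316  194  289  163   55   60 1416] cap.066 [0.4417 0.2777] ring.016 [0.4557 0.2741]
yellow [ 172  228  144  203   55   51 1208] cap.066 [0.4413 0.165 ] ring.016 [0.4566 0.1354]
yellow [612 364 593 352  39  24 538] cap.066 [0.6591 0.4947] ring.016 [0.7221 0.5391]
```

View pics/w8.png

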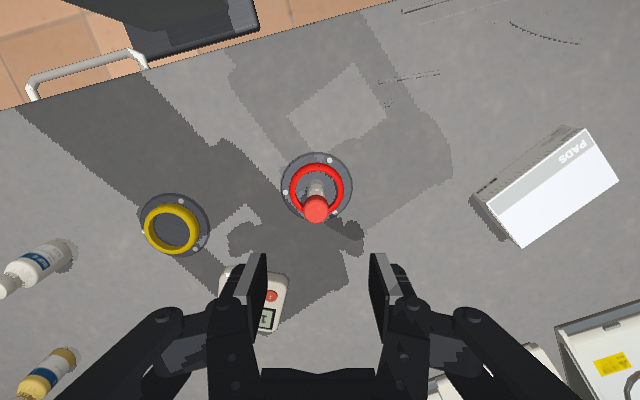

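The red tube stands upright and released in its ring (px 316,205). On to the yellow tube.

Call:
jog_arm(steps=[{"linear":[-0.0265,-0.0283,0],"delta_rot":[0,0,0],"grip":0.05},{"linear":[-0.0265,-0.0283,0],"delta_rot":[0,0,0],"grip":0.05},{"linear":[-0.0265,-0.0283,0],"delta_rot":[0,0,0],"grip":0.05},{"linear":[-0.0265,-0.0283,0],"delta_rot":[0,0,0],"grip":0.05},{"linear":[-0.0265,-0.0283,0],"delta_rot":[0,0,0],"grip":0.05},{"linear":[-0.0265,-0.0283,0],"delta_rot":[0,0,0],"grip":0.05},{"linear":[0,0,0.02],"delta_rot":[0,0,0],"grip":0.05},{"linear":[0,0,0.02],"delta_rot":[0,0,0],"grip":0.05},{"linear":[0,0,0],"delta_rot":[0,0,0],"grip":0.05},{"linear":[0,0,0],"delta_rot":[0,0,0],"grip":0.05}])

```text
t: 11.8
tool_pos: [0.5638, 0.0719, 0.0772]
tool_rot: [-0.383, -3.114, 0.001]
contact_force: [0.2, -0.9, 0.9]
opening: 0.0496
grip_force: 0.0
```

```bash
cat >> look.py <<'E'
o=ctrl.get_obs();p,d=ctrl.get_image("wrist");K,R,c=pose("wrist",o)
# points of cap tops: depth points with z .058..0.07 between the fingers
u,v=np.meshgrid(np.arange(270,370),np.arange(120,330));z=d[120:330,270:370]
X=(np.stack([(u-K[0,2])/K[0,0]*z,(v-K[1,2])/K[1,1]*z,z],-1)@R.T)+c
m=((z>0)&(abs(X[...,2]-.066)<.003)).astype(np.uint8)
n,l,s,_=cv2.connectedComponentsWithStats(m)
for i in range(1,n):
    if s[i][4]>100: q=X[l==i];print("captop",s[i],q.mean(0).round(4),(q.min(0)+q.max(0)).round(4)/2)
E
python3 look.py w9 | grep -E "yell|^[0-9]|capt"
```

```text
11.8 [0.5638 0.0719 0.0772]
yellow [ 366   38  330    0   75   79 1928] cap.066 [0.465  0.1226] ring.016 [0.4599 0.1313]
yellow [320 233 306 217  29  33 773] cap.066 [0.5647 0.0735] ring.016 [0.586  0.0687]
yellow [629 364 614 350  26  28 468] cap.066 [0.7162 0.2635] ring.016 [0.7786 0.3083]
captop [ 34 100  31  29 668] [0.5668 0.0728 0.0659] [0.56745 0.0728  0.0653 ]
```

Call:
jog_arm(steps=[{"linear":[-0.003,0.001,0.005],"delta_rot":[0,0,0],"grip":0.05},{"linear":[0,0,0.02],"delta_rot":[0,0,0],"grip":0.05},{"linear":[0,0,0.02],"delta_rot":[0,0,0],"grip":0.05},{"linear":[0,0,0.019],"delta_rot":[0,0,0],"grip":0.05},{"linear":[0,0,0],"delta_rot":[0,0,0],"grip":0.05},{"linear":[0,0,0],"delta_rot":[0,0,0],"grip":0.05}])

```text
t: 12.5
tool_pos: [0.5687, 0.0722, 0.0155]
tool_rot: [0.383, 3.118, 0.0]
contact_force: [-0.4, -0.5, 0.3]
opening: 0.0502
grip_force: 0.0
```

Call:
jog_arm(steps=[{"linear":[0,0,0],"delta_rot":[0,0,0],"grip":0.012},{"linear":[0,0,0],"delta_rot":[0,0,0],"grip":0.012},{"linear":[0,0,0],"delta_rot":[0,0,0],"grip":0.012},{"linear":[0,0,0],"delta_rot":[0,0,0],"grip":0.012},{"linear":[0,0,0],"delta_rot":[0,0,0],"grip":0.012}], newtons=25)

```text
t: 13.0
tool_pos: [0.5697, 0.0721, 0.0167]
tool_rot: [0.383, 3.115, 0.001]
contact_force: [0.2, 0.5, 5.4]
opening: 0.0184
grip_force: 24.5
```

Call:
jog_arm(steps=[{"linear":[0,0,-0.01],"delta_rot":[0,0,0],"grip":0.012},{"linear":[0,0,-0.03],"delta_rot":[0,0,0],"grip":0.012},{"linear":[0,0,-0.03],"delta_rot":[0,0,0],"grip":0.012},{"linear":[0,0,-0.03],"delta_rot":[0,0,0],"grip":0.012},{"linear":[0.0208,0.0053,0],"delta_rot":[0,0,0],"grip":0.012},{"linear":[0.0208,0.0053,0],"delta_rot":[0,0,0],"grip":0.012},{"linear":[0.0208,0.0053,0],"delta_rot":[0,0,0],"grip":0.012},{"linear":[0.0208,0.0053,0],"delta_rot":[0,0,0],"grip":0.012},{"linear":[0.0208,0.0053,0],"delta_rot":[0,0,0],"grip":0.012},{"linear":[0.0208,0.0053,0],"delta_rot":[0,0,0],"grip":0.012}])

```text
t: 14.0
tool_pos: [0.4538, 0.1335, 0.1151]
tool_rot: [-0.384, -3.117, 0.0]
contact_force: [0.2, 0.5, -0.5]
opening: 0.0184
grip_force: 24.5
```

Call:
jog_arm(steps=[{"linear":[0,0,0.02],"delta_rot":[0,0,0],"grip":0.012},{"linear":[0,0,0.02],"delta_rot":[0,0,0],"grip":0.012},{"linear":[0,0,0.02],"delta_rot":[0,0,0],"grip":0.012},{"linear":[0,0,0],"delta_rot":[0,0,0],"grip":0.012},{"linear":[0,0,0],"delta_rot":[0,0,0],"grip":0.012},{"linear":[0,0,0],"delta_rot":[0,0,0],"grip":0.012}])

```text
t: 14.6
tool_pos: [0.456, 0.1333, 0.0565]
tool_rot: [0.383, 3.116, 0.001]
contact_force: [0.7, 0.1, 0.3]
opening: 0.0183
grip_force: 24.5
```

```bash
python3 look.py w10 | grep -E "yell|^[0-9]"
```

```text
14.6 [0.456  0.1333 0.0565]
yellow [ 316  210  282  183   69   64 1460] cap.066 [0.434  0.1383] ring.016 [0.4551 0.1328]
yellow [ 318  277  297  253   42   49 1663] cap.066 [0.4742 0.1292] ring.016 [0.5041 0.1217]
```

Call:
jog_arm(steps=[{"linear":[0,0,0.015],"delta_rot":[0,0,0],"grip":0.012},{"linear":[0,0,0.012],"delta_rot":[0,0,0],"grip":0.012},{"linear":[0,0,0.006],"delta_rot":[0,0,0],"grip":0.012},{"linear":[0,0,0],"delta_rot":[0,0,0],"grip":0.012},{"linear":[0,0,0],"delta_rot":[0,0,0],"grip":0.012},{"linear":[0,0,0.001],"delta_rot":[0,0,0],"grip":0.012},{"linear":[0,0,0],"delta_rot":[0,0,0],"grip":0.012}])

```text
t: 15.4
tool_pos: [0.4551, 0.1332, 0.0212]
tool_rot: [0.384, 3.118, 0.0]
contact_force: [0.7, -0.5, -0.4]
opening: 0.0183
grip_force: 24.8
```

Call:
jog_arm(steps=[{"linear":[0,0,0.001],"delta_rot":[0,0,0],"grip":0.012},{"linear":[0,0,0],"delta_rot":[0,0,0],"grip":0.012}])

```text
t: 15.6
tool_pos: [0.4559, 0.1332, 0.0212]
tool_rot: [0.383, 3.117, 0.0]
contact_force: [-0.6, -1.1, 5.6]
opening: 0.018
grip_force: 25.1
```

Contact. I release and rise.

Call:
jog_arm(steps=[{"linear":[0,0,0],"delta_rot":[0,0,0],"grip":0.024},{"linear":[0,0,0],"delta_rot":[0,0,0],"grip":0.035},{"linear":[0,0,0],"delta_rot":[0,0,0],"grip":0.05},{"linear":[0,0,0],"delta_rot":[0,0,0],"grip":0.05},{"linear":[0,0,0],"delta_rot":[0,0,0],"grip":0.05},{"linear":[0,0,-0.02],"delta_rot":[0,0,0],"grip":0.05},{"linear":[0,0,-0.04],"delta_rot":[0,0,0],"grip":0.05},{"linear":[0,0,-0.04],"delta_rot":[0,0,0],"grip":0.05},{"linear":[0,0,0],"delta_rot":[0,0,0],"grip":0.05},{"linear":[0,0,0],"delta_rot":[0,0,0],"grip":0.05}])

```text
t: 16.6
tool_pos: [0.456, 0.1333, 0.1214]
tool_rot: [0.383, 3.115, 0.001]
contact_force: [-1.4, 0.3, -1.2]
opening: 0.05
grip_force: 0.0
```

```bash
sed -i 's/abs(X\[...,2\]-.066)/abs(X[...,2]-.0685)/; s/<.003)/<.005)/' look.py; python3 look.py w11 | grep -E "yell|^[0-9]|capt"
```

```text
16.6 [0.456  0.1333 0.1214]
yellow [ 316  193  290  164   54   55 1435] cap.066 [0.4442 0.136 ] ring.016 [0.4576 0.1325]
captop [ 34  74  27  28 552] [0.4521 0.1339 0.0705] [0.45305 0.1337  0.0682 ]
```

Yellow stands upright: cap top (0.452, 0.134) at z = 0.0705. Next, white.

Call:
jog_arm(steps=[{"linear":[-0.0077,-0.0422,0],"delta_rot":[0,0,0],"grip":0.05},{"linear":[-0.0077,-0.0422,0],"delta_rot":[0,0,0],"grip":0.05},{"linear":[-0.0077,-0.0422,0],"delta_rot":[0,0,0],"grip":0.05},{"linear":[-0.0077,-0.0422,0],"delta_rot":[0,0,0],"grip":0.05},{"linear":[-0.0077,-0.0422,0],"delta_rot":[0,0,0],"grip":0.05},{"linear":[-0.0077,-0.0422,0],"delta_rot":[0,0,0],"grip":0.05},{"linear":[-0.0077,-0.0422,0],"delta_rot":[0,0,0],"grip":0.05},{"linear":[-0.0077,-0.0422,0],"delta_rot":[0,0,0],"grip":0.05},{"linear":[-0.0077,-0.0422,0],"delta_rot":[0,0,0],"grip":0.05},{"linear":[0,0,0],"delta_rot":[0,0,0],"grip":0.05}])

```text
t: 17.7
tool_pos: [0.4287, -0.2556, 0.1183]
tool_rot: [-0.392, -3.114, -0.0]
contact_force: [-0.3, 1.1, 0.0]
opening: 0.0502
grip_force: 0.0
```

Call:
jog_arm(steps=[{"linear":[0,0,0.02],"delta_rot":[0,0,0],"grip":0.05},{"linear":[0,0,0.02],"delta_rot":[0,0,0],"grip":0.05},{"linear":[0,0,0],"delta_rot":[0,0,0],"grip":0.05},{"linear":[0,0,0],"delta_rot":[0,0,0],"grip":0.05}])

```text
t: 18.1
tool_pos: [0.4294, -0.2509, 0.0788]
tool_rot: [-0.382, -3.116, -0.003]
contact_force: [0.1, -1.4, 0.8]
opening: 0.05
grip_force: 0.0
```

```bash
python3 look.py w12 | grep -E "white|^[0-9]|capt"
```

```text
18.1 [ 0.4294 -0.2509  0.0788]
white [583  18 550   0  61  34 532] cap.066 [ 0.3478 -0.0918] ring.016 [ 0.3456 -0.0558]
white [  546   214   379    31   261   346 40439] cap.066 [ 0.4519 -0.1126] ring.016 [ 0.4635 -0.1076]
white [  154   182     0    45   336   275 50327] cap.066 [ 0.3755 -0.3364] ring.016 [ 0.3845 -0.355 ]
white [ 458  124  424   89   67   77 1686] cap.066 [ 0.3853 -0.159 ] ring.016 [ 0.3963 -0.1401]
white [317 207 308 198  18  18 207] cap.066 [ 0.4137 -0.2468] ring.016 [ 0.4303 -0.2514]
white [316 233 302 220  30  27 634] cap.066 [ 0.4302 -0.2513] ring.016 [ 0.4518 -0.2568]
white [ 353  339  304  274   79  100 2964] cap.066 [ 0.5147 -0.2461] ring.016 [ 0.541  -0.2551]
white [  53  351   17  322   76   57 1120] cap.066 [ 0.4735 -0.4548] ring.016 [ 0.5062 -0.5137]
white [271 343 253 331  55  22 500] cap.066 [ 0.5041 -0.3026] ring.016 [ 0.5463 -0.3139]
white [635 357 628 343  12  26 225] cap.066 [ 0.5791 -0.0534] ring.016 [ 0.6392 -0.0063]
white [440 385 428 368  34  32 560] cap.066 [ 0.5712 -0.1918] ring.016 [ 0.6306 -0.1772]
white [193 392 173 381  36  19 463] cap.066 [ 0.5338 -0.372 ] ring.016 [ 0.5803 -0.4119]
captop [ 32  97  31  28 657] [ 0.4301 -0.2513  0.066 ] [ 0.43085 -0.25155  0.0658 ]
```

Call:
jog_arm(steps=[{"linear":[-0.001,0,0.005],"delta_rot":[0,0,0],"grip":0.05},{"linear":[0,0,0.02],"delta_rot":[0,0,0],"grip":0.05},{"linear":[0,0,0.02],"delta_rot":[0,0,0],"grip":0.05},{"linear":[0,0,0.018],"delta_rot":[0,0,0],"grip":0.05},{"linear":[0,0,0],"delta_rot":[0,0,0],"grip":0.05},{"linear":[0,0,0],"delta_rot":[0,0,0],"grip":0.05}])

```text
t: 18.8
tool_pos: [0.4315, -0.2524, 0.0175]
tool_rot: [0.383, 3.118, -0.0]
contact_force: [0.2, 0.4, 0.1]
opening: 0.0503
grip_force: 0.0
```

Call:
jog_arm(steps=[{"linear":[0,0,0],"delta_rot":[0,0,0],"grip":0.012},{"linear":[0,0,0],"delta_rot":[0,0,0],"grip":0.012},{"linear":[0,0,0],"delta_rot":[0,0,0],"grip":0.012},{"linear":[0,0,0],"delta_rot":[0,0,0],"grip":0.012},{"linear":[0,0,0],"delta_rot":[0,0,0],"grip":0.012}], newtons=25)

```text
t: 19.3
tool_pos: [0.4322, -0.2531, 0.0185]
tool_rot: [0.383, 3.116, -0.002]
contact_force: [0.0, -0.3, 5.3]
opening: 0.0183
grip_force: 24.5
```

Call:
jog_arm(steps=[{"linear":[0,0,-0.01],"delta_rot":[0,0,0],"grip":0.012},{"linear":[0,0,-0.025],"delta_rot":[0,0,0],"grip":0.012},{"linear":[0,0,-0.025],"delta_rot":[0,0,0],"grip":0.012},{"linear":[0.0065,0.027,0],"delta_rot":[0,0,0],"grip":0.012},{"linear":[0.0065,0.027,0],"delta_rot":[0,0,0],"grip":0.012},{"linear":[0.0065,0.027,0],"delta_rot":[0,0,0],"grip":0.012},{"linear":[0.0065,0.027,0],"delta_rot":[0,0,0],"grip":0.012},{"linear":[0.0065,0.027,0],"delta_rot":[0,0,0],"grip":0.012},{"linear":[0,0,0],"delta_rot":[0,0,0],"grip":0.012},{"linear":[0,0,0],"delta_rot":[0,0,0],"grip":0.012}])

```text
t: 20.3
tool_pos: [0.4323, -0.1133, 0.0773]
tool_rot: [0.381, 3.118, -0.001]
contact_force: [-0.3, 0.3, -1.0]
opening: 0.0179
grip_force: 24.5
```

```bash
python3 look.py w13 | grep -E "white|^[0-9]" | head -8
```

```text
20.3 [ 0.4323 -0.1133  0.0773]
white [402   9 397   0  12  20 174] cap.066 [ 0.3251 -0.0429] ring.016 [ 0.3175 -0.0291]
white [  512   226   368    53   272   315 33109] cap.066 [0.4568 0.0034] ring.016 [0.4699 0.0245]
white [ 417  105  369   58   99   93 6126] cap.066 [ 0.3719 -0.0426] ring.016 [ 0.3769 -0.0279]
white [  133   203     3    65   245   297 43740] cap.066 [ 0.3873 -0.2154] ring.016 [ 0.4026 -0.2581]
white [590 121 579 105  21  35 261] cap.066 [0.4037 0.0488] ring.016 [0.4176 0.0867]
white [315 203 284 179  63  60 926] cap.066 [ 0.4136 -0.11  ] ring.016 [ 0.4341 -0.1154]
white [260 223 245 214  34  19 383] cap.066 [ 0.4179 -0.1457] ring.016 [ 0.4357 -0.1586]
```

View pics/w13.png

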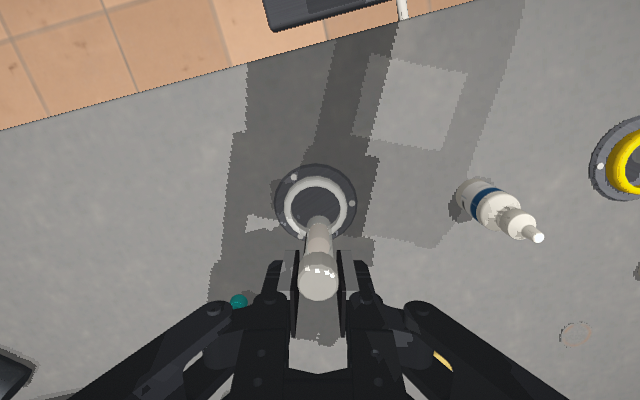

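The white tube is upright in the grip (px 318,275), centred over the white ring (315,207). I'll lower it.

Call:
jog_arm(steps=[{"linear":[-0.001,-0.001,0.02],"delta_rot":[0,0,0],"grip":0.012},{"linear":[0,0,0.018],"delta_rot":[0,0,0],"grip":0.012},{"linear":[0,0,0.009],"delta_rot":[0,0,0],"grip":0.012},{"linear":[0,0,0.005],"delta_rot":[0,0,0],"grip":0.012},{"linear":[0,0,0],"delta_rot":[0,0,0],"grip":0.012},{"linear":[0,0,0],"delta_rot":[0,0,0],"grip":0.012},{"linear":[0,0,0.001],"delta_rot":[0,0,0],"grip":0.012},{"linear":[0,0,0],"delta_rot":[0,0,0],"grip":0.012}])

```text
t: 21.2
tool_pos: [0.4336, -0.1149, 0.0247]
tool_rot: [0.383, 3.117, -0.001]
contact_force: [-0.2, -0.2, -0.1]
opening: 0.0183
grip_force: 24.5
```

Call:
jog_arm(steps=[{"linear":[0,0,0.001],"delta_rot":[0,0,0],"grip":0.012},{"linear":[0,0,0.001],"delta_rot":[0,0,0],"grip":0.012},{"linear":[0,0,0],"delta_rot":[0,0,0],"grip":0.012},{"linear":[0,0,0],"delta_rot":[0,0,0],"grip":0.012}])

```text
t: 21.6
tool_pos: [0.4342, -0.115, 0.0235]
tool_rot: [0.383, 3.116, -0.001]
contact_force: [-1.0, 0.8, 5.1]
opening: 0.0181
grip_force: 24.9
```

Call:
jog_arm(steps=[{"linear":[0,0,0],"delta_rot":[0,0,0],"grip":0.024},{"linear":[0,0,0],"delta_rot":[0,0,0],"grip":0.035},{"linear":[0,0,0],"delta_rot":[0,0,0],"grip":0.05},{"linear":[0,0,0],"delta_rot":[0,0,0],"grip":0.05},{"linear":[0,0,0],"delta_rot":[0,0,0],"grip":0.05},{"linear":[0,0,-0.02],"delta_rot":[0,0,0],"grip":0.05},{"linear":[0,0,-0.04],"delta_rot":[0,0,0],"grip":0.05},{"linear":[0,0,-0.04],"delta_rot":[0,0,0],"grip":0.05},{"linear":[0,0,0],"delta_rot":[0,0,0],"grip":0.05},{"linear":[0,0,0],"delta_rot":[0,0,0],"grip":0.05}])

```text
t: 22.6
tool_pos: [0.4339, -0.1151, 0.1234]
tool_rot: [0.383, 3.115, -0.001]
contact_force: [-0.1, -0.2, 0.3]
opening: 0.0501
grip_force: 0.0
```

```bash
python3 look.py w14 | grep -E "^[0-9]|capt"; python3 - <<'E'
from h import *
p,d=ctrl.get_image("scene");cv2.imwrite("pics/s14.png",cv2.resize(p[120:340,150:470,::-1],(800,550)))
E
```

```text
22.6 [ 0.4339 -0.1151  0.1234]
captop [ 35  75  26  27 545] [ 0.4313 -0.1134  0.0705] [ 0.43245 -0.11375  0.06825]
```

View pics/s14.png

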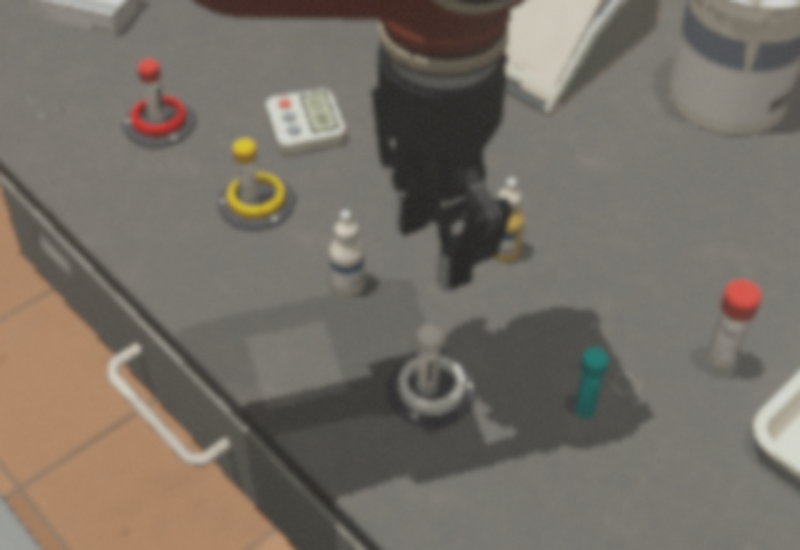

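The scene shows all three tubes upright in their own rings: red (155,90), yellow (247,170) and white (430,360). The bottles, timer, turquoise tube and big red tube are all standing, and the gripper is clear. I'll hand the job in.

```bash
python3 -c "
from station import ctrl
print(ctrl.finish_job())"
```

```text
the job is handed in; nothing more can be done
None
```

The red, yellow and white tubes now stand upright and released in the rings of their own colour, placed in that order; the last scene image shows the bottles and timer still standing, and the job was handed in at about 22.7 s, with no verdict returned.

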